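# Hold a bearing sleeve at the laser's stop

## Robot

A 6-joint arm with a two-finger parallel gripper is mounted at the origin on the work surface. World frame = base frame: x ahead of the robot, y to its left, z up, the work surface at z = 0. Lengths are in m, angles in rad, forces in N, time in s.
With the tool pointing down it reaches from about 0.35 to 0.975 m from the base axis. Payload 4.9 kg.
Tool frame: the origin (TCP) lies midway between the tips of the shut fingers; the grasp point (between the pads) lies ctrl.grip_depth behind it (ctrl.grip_depth is the distance from the TCP to the grasp point, in m); y points along the fingers, z is the direction in which the jaws open and shut, and the axes are right-handed (so a half turn about y gives the same grasp; the last joint's range is limited). The gripper opens to 85 mm and grips with 20 to 120 N. Pads are 22 mm wide; open, the fingers measure 114 mm over their backs; the gripper's body (76 mm by 85 mm) begins 54 mm behind the grasp point. The pads swing forward as they close: fully open they stand 13 mm farther back than shut.
Start: joints at [-1.463, 0.053, 1.613, -0, 1.476, -0.119], TCP at [0.141, -0.609, 0.231] pointing down, gripper open.
Joint ranges: [-3.01, 3.01], [-1.01, 2.22], [0.06, 2.58], [-1.02, 4.17], [0.09, 2.62], [-3.14, 3.14]. Speed limits (rad/s): [2.57, 2.57, 3.14, 3.14, 3.14, 3.14].

## Interface

Orientations are given as a rotation vector (axis times angle).
In Python, from station import ctrl gives the robot as it stands.
- The arm moves only by the tool jog_arm, never from a script. Its argument "moves" is a list of rows, each a list of 6 numbers: the shift along the tool's x, y, z in mm, then the turn, a rotation vector about the tool's x, y, z in rad. In form: [[x, y, z, wx, wy, wz], ...]. A call has 1 to 12 rows; each row shifts and turns the commanded pose from where the row before left it, along the tool's axes as they then stand; what a row does not reach is not made up. A row lasts 1/10 s, in which the tool goes at most 50 mm and 8.59 degrees, less where a joint would pass 70% of its speed; a pose out of reach is approached as far as the arm can. A call is refused whole if a number of a shift passes 50 or a number of a turn 0.15, either way. A call with a gripper value outside its range is refused whole. "grip" is the finger opening in mm, from 0 to 85.4, set as the call begins (left out, the last holds). The fingers move at their own pace and stop on an object; "grip_force" is the grip in N (left out, the last holds). Time passes only in rows, so rows that do not move let the fingers close. It gives the time, the measured TCP pose, the force and the opening at its end, in the units of the state.
- ctrl.get_obs(): the state, without advancing time (a new reading comes with each control period).
- ctrl.get_image(name): name is "scene" or "top" or "wrist"; returns the picture (400x640x3 uint8, red, green, blue); there is no depth.
- ctrl.camera_params(name): a dict with "fx", "fy", "cx", "cy" (pixels), "pose" (4x4, takes a point from camera to world coordinates); the wrist camera has in their place "T_tool_cam" (4x4, takes a point from camera to tool coordinates, whose origin is the TCP and whose axes are the tool frame's). Camera axes: x right, y up, looking along -z (the intrinsics and any distortion apply to the point x, -y, -z); pixel columns grow to the right and rows downward; lengths in m; the calibration is good to about 2 mm. The wrist camera is an equidistant fisheye: a pixel r from the principal point sees the ray r / f radians off the axis. A picture is of the moment at which its call begins: read the wrist's pose just before it. camera_params takes no time and is no camera call.
- ctrl.finish_job(): hands the job in, once; it reports no verdict.
The state is a dict: "t": time; "q": joint angles; "dq": joint speeds; "effort": joint torques, N m; "tool_pos": TCP position; "tool_rot": TCP orientation; "contact_force": force on the tool from outside, world axes, zero at the start; "wrist_torque": the same for the moment, N m; "opening": finger opening in m.
Only numpy, scipy, OpenCV 4.12 (cv2) and the standard library are available. Lean on these libraries where they do the work, as an engineer would, in place of code of your own. Each camera call takes 0.05 s, during which the arm holds its last target. There are 200 camera calls.

## Task

Push the steel bearing sleeve lying in the weld rest's tray up the slope until it rests squarely against the two copper stop posts, and finish while holding it there, pressed lightly against them, for the laser to tack its brass band. Push slowly with the fingertips behind it: never take hold of it or lift it, and never let it run free on the slope, because nothing but your fingers keeps it from rolling back. Leave everything else on the desk where it is.

Things in the scene. Friction and masses are not known exactly. Their poses are not given: they have to be found in the camera images.
- sleeve: The bearing sleeve to push: a bright steel tube lying on its side across the tray, 44 mm in diameter, 100 mm long, about 0.4 to 0.65 kg, with a 16 mm brass band flush round its middle. Origin at its centre (on the axis, half-way along); its y axis is the tube's axis, x and z turn with it as it rolls. It is polished: pushed by a finger it rolls or slides, let go it rolls back.
- weld_rest: The fixture on which the sleeve rolls, bolted to the desk: a dark base plate 540 x 150 x 10 mm carrying, from the end nearest the robot, a level blue tray, the dark grey slope, two copper stop posts and a laser head. Origin on the desk (height 0) below the line where tray and slope meet; x runs from the tray towards the slope and the laser, y across to the left, z up.
- tray (a point): Centre of the level tray's top, 24 mm above the desk, 51 mm before the foot of the slope. The blue tray is 102 mm long, with the same bright 8 mm side rails as the slope, and a lip 6 mm high and thick along its near end (48 mm before this point). The sleeve lies across it, its centre 9 mm before to 16 mm beyond this point, touching neither lip nor slope; fingertips fit behind it, above the tray and the lip.
- laser_head (a point): Tip of the laser head's copper nozzle, 232 mm up the slope's line and 22 mm out of its plane, behind the open window between the posts. The head is a rigid barrel, 45 mm thick, lying on along the fixture for another 200 mm; its top is 45 mm out of the slope's plane.
- slope: The slope, part of the weld rest: a polished dark grey steel plate rising 7 degrees away from the robot. Origin on its surface, half-way across, where it meets the tray (24 mm above the desk); x up along the surface, y to the left, z square out of it. Post faces at x = 170 mm: at its stop the sleeve's centre is at x = 148, z = 22 mm. Rails 8 mm high and thick on both sides, 112 mm apart inside.
- stop_left: The left copper stop post at the top of the slope, 24 mm wide, 38 mm tall. Origin on the slope's surface at the middle of its face's lower edge, 36 mm left of the slope's middle; axes as the slope's. Rigid: press the sleeve on past the first touch, or it will stand just off it.
- stop_right: The right copper stop post, like the left one, 36 mm right of the slope's middle. The 48 mm between the posts is the open window for the laser.
- spare_sleeve: Bystander: a second such sleeve standing on end on the desk, 44 mm in diameter, 100 mm tall. Origin under its centre.
- solvent: Bystander: a small white bottle with a red cap, 44 mm in diameter, 95 mm tall. Origin under its centre.
- band_stack: Bystander: a stack of brass bands joined in one piece, 45 mm in diameter, 48 mm tall. Origin under its centre.
- caliper: Bystander: a digital caliper lying flat, 200 mm long, 12 mm high. Origin under the middle of its beam, x along the beam.
- screwdriver: Bystander: a screwdriver lying on the desk, 150 mm long. Origin under its middle, x towards its tip.
- goggles: Bystander: green laser safety glasses, 135 mm wide, 45 mm tall. Origin under the lenses.
- parts_tray: Bystander: a blue open parts tray, 100 x 140 x 28 mm. Origin under its centre.
Mind the look-alikes: they are no part of the job. What is shaped like the sleeve but black or blue is not meant.

How it is judged:
By the outcome, as a careful person would: the job done as asked, in the order asked, and still so for the second after the job is handed in, while the arm keeps its last pose, push and grip.
It also fails if it takes over 38 s, if anything falls off the work surface, if the arm or the gripper's body presses on something with over 40 N, if the wrist force passes 120 N, or if a joint passes its speed limit or range.

## Working session

There is one attempt and no reset: what is moved stays moved. The work goes in short steps, Python scripts to look and compute and a tool call to move; the robot and the scene stay as the last step left them, time stands still between calls to the robot, and variables do not carry over. Pictures are saved under pics/ and viewed, about 8 in all and at most 12, crops included, and the job is handed in when it is done.

Besides the shell and the picture viewer there is one more tool, called after "Call:" as name([rows], argument=value, ...), one row to a line, values as JSON. jog_arm: Moves the arm, as the interface text tells. Its arguments: {"type":"object","properties":{"moves":{"type":"array","items":{"type":"array","items":{"type":"number"}}},"grip":{"type":"number"},"grip_force":{"type":"number"}},"required":["moves"]}

```bash
mkdir -p pics; ls; python3 - <<'E'
from station import ctrl
import cv2,numpy as np
o=ctrl.get_obs();print(o, ctrl.grip_depth)
for n in("top","scene"):
    im=ctrl.get_image(n);cv2.imwrite(f"pics/{n}0.png",im[:,:,::-1]);p=ctrl.camera_params(n);print(n,{k:np.round(v,4).tolist() for k,v in p.items()})
E
```

```text
pics
{'t': 0.0, 'q': array([-1.46302398e+00,  5.33670650e-02,  1.61428774e+00, -1.18664384e-06,
        1.47595271e+00, -1.18964713e-01]), 'dq': array([-0.00037707,  0.00071509, -0.00109553, -0.00018621,  0.00142343,
        0.00018326]), 'effort': array([ 2.11967636e-03, -3.93681192e+01, -3.70174849e+01,  1.63182708e-04,
        7.22361845e-03, -1.06432495e-06]), 'tool_pos': array([ 0.14045534, -0.60839008,  0.23006041]), 'tool_rot': array([-0.23924682,  2.10352048, -2.09925917]), 'contact_force': array([-0.09287604,  0.08750996,  0.80476901]), 'wrist_torque': array([ 0.02266964, -0.03200066, -0.01389801]), 'opening': 0.08537049326082613} 0.0187
top {'fx': 361.1721, 'fy': 361.1721, 'cx': 322.3568, 'cy': 203.6051, 'pose': [[0.0004, 0.9813, -0.1925, 0.3111], [-1.0, 0.0001, -0.0017, 0.0552], [-0.0016, 0.1925, 0.9813, 0.9787], [0.0, 0.0, 0.0, 1.0]]}
scene {'fx': 434.6477, 'fy': 434.6477, 'cx': 320.4418, 'cy': 199.7927, 'pose': [[-0.2653, -0.5709, 0.7769, 1.3875], [0.9641, -0.1638, 0.2089, 0.3073], [0.008, 0.8045, 0.5939, 0.7536], [0.0, 0.0, 0.0, 1.0]]}
```

View pics/top0.png

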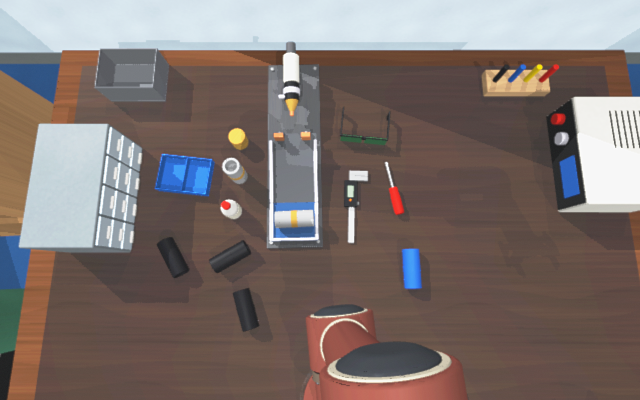

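View pics/scene0.png

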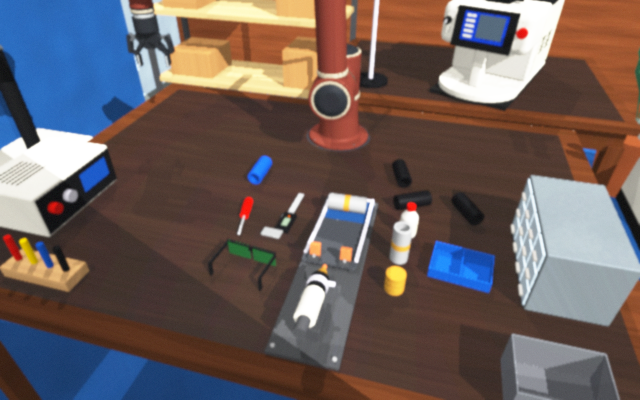

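The top view shows the sleeve lying at about (294,218) px with its brass band. The posts are at (279,136) and (306,135), the laser tip is at (292,115), and the fixture runs nearly along world x. I'll enlarge this area to measure it.

```bash
python3 - <<'E'
import cv2
im=cv2.imread("pics/top0.png")
a=cv2.resize(im[170:252,260:330],None,fx=7,fy=7,interpolation=cv2.INTER_CUBIC)
b=cv2.resize(im[125:207,260:300+5],None,fx=7,fy=7,interpolation=cv2.INTER_CUBIC)
for i in range(0,82,10):cv2.putText(a,str(170+i),(0,i*7+4),0,.4,(0,255,0));cv2.line(a,(0,i*7),(5,i*7),(0,255,0))
for i in range(0,70,10):cv2.putText(a,str(260+i),(i*7,10),0,.4,(0,255,0));cv2.line(a,(i*7,0),(i*7,5),(0,255,0))
cv2.imwrite("pics/c1.png",a)
c=cv2.resize(im[60:150,260:330],None,fx=6,fy=6,interpolation=cv2.INTER_CUBIC)
for i in range(0,90,10):cv2.putText(c,str(60+i),(0,i*6+4),0,.4,(0,255,0));cv2.line(c,(0,i*6),(5,i*6),(0,255,0))
for i in range(0,70,10):cv2.line(c,(i*6,0),(i*6,5),(0,255,0))
import numpy as np
c=cv2.copyMakeBorder(c,0,a.shape[0]-c.shape[0],0,0,cv2.BORDER_CONSTANT)
m=np.hstack([a,c]);m=m if m.shape[1]<=800 else m[:,:800]
cv2.imwrite("pics/c1.png",m)
E
```

```text
(no output)
```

View pics/c1.png

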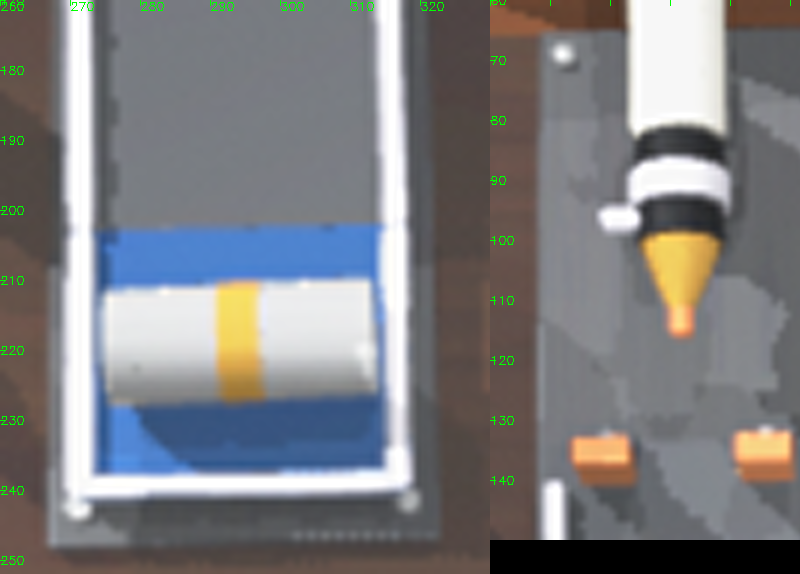

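The crop shows the tray/slope line at row ≈202.5, the sleeve's silhouette at rows ≈210–227 and columns 275–314, and the post feet at rows ≈140. I'll fit the fixture and sleeve poses to these points.

```bash
cat > h.py <<'E'
import numpy as np, cv2
from station import ctrl
from scipy.optimize import least_squares
from scipy.spatial.transform import Rotation as R
c7,s7=np.cos(np.radians(7)),np.sin(np.radians(7))
def proj(n,P):
    p=ctrl.camera_params(n);T=np.linalg.inv(p["pose"]);P=np.atleast_2d(P)
    q=P@T[:3,:3].T+T[:3,3]
    return np.c_[p["fx"]*q[:,0]/-q[:,2]+p["cx"],p["fy"]*-q[:,1]/-q[:,2]+p["cy"]]
def fw(pose,P):  # fixture -> world
    x,y,a=pose;P=np.atleast_2d(P);return np.c_[x+np.cos(a)*P[:,0]-np.sin(a)*P[:,1],y+np.sin(a)*P[:,0]+np.cos(a)*P[:,1],P[:,2]]
def sl(x,y,z): return [c7*x-s7*z,y,.024+s7*x+c7*z]
def sleeve_edges(x,y,a,z,n="top"):
    # near/far silhouette lines endpoints and end-cap extent
    C=np.array([x,y,z]);ax=np.array([-np.sin(a),np.cos(a),0])
    th=np.linspace(0,2*np.pi,180);u=np.array([np.cos(a),np.sin(a),0])
    out=[]
    for s in(.05,-.05):
        out.append(proj(n,C+s*ax+.022*(np.cos(th)[:,None]*u+np.sin(th)[:,None]*[0,0,1])))
    return out
E
cat > fit.py <<'E'
from h import *
A=lambda X,Y:((X+.5)/7-.5+260,(Y+.5)/7-.5+170)
B=lambda X,Y:((X-490+.5)/6-.5+260,(Y+.5)/6-.5+60)
rows=[((0,56,.024),A(95,230),(0,1)),((0,-56,.024),A(383,226),(0,1)),
((-.102,.064,.032),A(65,495),(1,1)),((-.102,-.064,.032),A(410,488),(1,1)),
((0,.064,.032),A(68,230),(1,0)),((0,-.064,.032),A(408,225),(1,0)),
(sl(.17,.048,0),B(579,485),(1,1)),(sl(.17,-.048,0),B(793,481),(1,1)),
(sl(.17,.024,0),B(634,485),(1,1)),(sl(.17,-.024,0),B(738,481),(1,1)),
(sl(.232,0,.022),B(680,335),(1,1))]
rows[0]=((0,.056,.024),)+rows[0][1:];rows[1]=((0,-.056,.024),)+rows[1][1:]
M=np.array([r[0] for r in rows]);U=np.array([r[1] for r in rows]);W=np.array([r[2] for r in rows])
f=lambda p:((proj("top",fw(p,M))-U)*W).ravel()
r=least_squares(f,[.5,.13,0],loss="soft_l1");print("fix",r.x,"\n",np.round(f(r.x).reshape(-1,2),2).tolist())
meas=np.array([A(105,290),A(372,280),A(110,403),A(377,393)])
def g(p):
    L,Rr=sleeve_edges(*p,.046);o=[]
    # tilt of the line is small: use extreme rows & columns
    o+=[L[:,1].min()-meas[0,1],Rr[:,1].min()-meas[1,1],L[:,1].max()-meas[2,1],Rr[:,1].max()-meas[3,1]]
    o+=[L[:,0].min()-A(104,0)[0],Rr[:,0].max()-A(377,0)[0]]
    return o
s=least_squares(g,[.45,.13,0]);print("sleeve",s.x,np.round(g(s.x),2))
d=s.x[:2]-r.x[:2];a=r.x[2];print("in fixture",np.cos(a)*d[0]+np.sin(a)*d[1],-np.sin(a)*d[0]+np.cos(a)*d[1],"relyaw",s.x[2]-a)
E
python3 fit.py
```

```text
fix [0.50227539 0.13463201 0.0246555 ] 
 [[-0.0, 0.26], [-0.0, -0.17], [0.31, 0.06], [-0.12, -0.13], [0.04, -0.0], [-0.67, -0.0], [0.34, 0.11], [-0.16, -0.05], [-0.03, -0.1], [0.22, 0.15], [-0.0, -0.1]]
sleeve [0.45484706 0.12994706 0.03649445] [-0.39 -0.33  0.33  0.38 -0.37  0.38]
in fixture -0.04752941150853531 -0.003514270145742426 relyaw 0.011838951494700954
```

```bash
cat >> h.py <<'E'
FIX=np.array([.50227539,.13463201,.0246555])
def status(o=None):
    o=o or ctrl.get_obs();r=R.from_rotvec(o["tool_rot"]);a=FIX[2]
    Rd=np.array([[np.cos(a),-np.sin(a),0],[np.sin(a),np.cos(a),0],[0,0,1]])@np.array([[1,0,0],[0,0,1],[0,-1,0]]).T
    Rd=np.column_stack([[np.cos(a),np.sin(a),0],[0,0,-1],[-np.sin(a),np.cos(a),0]])
    F=np.column_stack([[np.cos(a),np.sin(a),0],[-np.sin(a),np.cos(a),0],[0,0,1]])
    pf=F.T@(o["tool_pos"]-[FIX[0],FIX[1],0])
    print("t",round(o["t"],2),"fixframe mm",np.round(pf*1e3,1),"rot err (tool)",np.round((r.inv()*R.from_matrix(Rd)).as_rotvec(),4),
      "force fix",np.round(F.T@o["contact_force"],2),"torque",np.round(F.T@o["wrist_torque"],2),"open",round(o["opening"]*1e3,1))
    return pf,r,F
E
python3 - <<'E'
from h import *
pf,r,F=status();print(np.round(r.as_matrix(),3))
def tool(dw): return np.round(r.inv().apply(dw)*1e3,1)
p=ctrl.get_obs()["tool_pos"]
a=np.array([.40,-.45,.23]);T=fw(FIX,[[-.089,-.002,.13]])[0]
print("to a",tool(a-p),"then",tool(T-a),T)
E
```

```text
t 0.1 fixframe mm [-380.  -733.9  230.2] rot err (tool) [-1.0000e-04 -2.9395e+00 -2.7000e-03] force fix [ 0.   -0.02 -0.23] torque [-0.06  0.    0.  ] open 85.1
[[-0.974 -0.     0.225]
 [-0.225  0.002 -0.974]
 [-0.    -1.    -0.002]]
to a [-288.5    0.4  -96. ] then [-143.5  101.1 -562.4] [0.41335175 0.1304385  0.13      ]
```

Call:
jog_arm([
  [-25,0,0,0,0.1,0],
  [-25,0,0,0,0.102,0],
  [-35,0,-35,0,0,0],
  [-35,0,-35,0,0,0],
  [-35,0,-40,0,0,0],
  [-35,0,-45,0,0,0],
  [-30,0,-45,0,0,0],
  [-25,0,-45,0,0,0],
  [-20,0,-45,0,0,0],
  [-15,0,-45,0,0,0],
  [0,0,-45,0,0,0],
  [0,0,-45,0,0,0],
], grip=60)

```text
t: 1.3
tool_pos: [0.3998, -0.1804, 0.2307]
tool_rot: [-0.028, 2.21, -2.208]
contact_force: [0.8, 0.7, 0.7]
opening: 0.06
```

Call:
jog_arm([
  [0,0,-45,0,0,0],
  [0,0,-45,0,0,0],
  [0,0,-45,0,0,0],
  [0,0,-45,0,0,0],
  [0,0,-40,0,0,0],
  [0,0,-30,0,0,0],
  [0,0,0,0,0,0],
])

```text
t: 2.0
tool_pos: [0.3931, 0.0703, 0.2309]
tool_rot: [-0.034, 2.207, -2.205]
contact_force: [-0.4, -0.6, -0.5]
opening: 0.0599
```

```bash
python3 - <<'E'
from h import *
status()
E
```

```text
t 2.0 fixframe mm [-110.7  -61.7  230.9] rot err (tool) [ 1.0000e-03 -3.1358e+00 -1.5000e-03] force fix [-0.39 -0.6  -0.49] torque [-0.01 -0.05 -0.  ] open 59.9
```

Call:
jog_arm([
  [-5,0,-20,0,0.006,0],
  [-10,0,-20,0,0,0],
  [-6,10,-20,0,0,0],
  [0,40,0,0,0,0],
  [0,40,0,0,0,0],
  [0,40,0,0,0,0],
  [0,20,0,0,0,0],
  [0,0,0,0,0,0],
  [0,0,0,0,0,0],
])

```text
t: 2.9
tool_pos: [0.4138, 0.1274, 0.0816]
tool_rot: [-0.02, 2.212, -2.213]
contact_force: [0.7, 0.4, 0.3]
opening: 0.0599
```

```bash
python3 - <<'E'
from h import *
status()
w=ctrl.get_image("wrist");s=ctrl.get_image("scene")
s=cv2.resize(s[120:270,290:420],None,fx=3,fy=3,interpolation=cv2.INTER_CUBIC)
w=cv2.resize(w,(400,250)); 
s=cv2.copyMakeBorder(s,0,0,0,0,cv2.BORDER_CONSTANT);w=cv2.copyMakeBorder(w,0,s.shape[0]-250,0,0,cv2.BORDER_CONSTANT)
cv2.imwrite("pics/d.png",np.hstack([s,w])[:,:,::-1])
E
```

```text
t 2.9 fixframe mm [-88.6  -5.1  81.6] rot err (tool) [-5.000e-04  3.135e+00 -3.000e-04] force fix [0.73 0.43 0.29] torque [0.01 0.04 0.01] open 59.9
```

View pics/d.png

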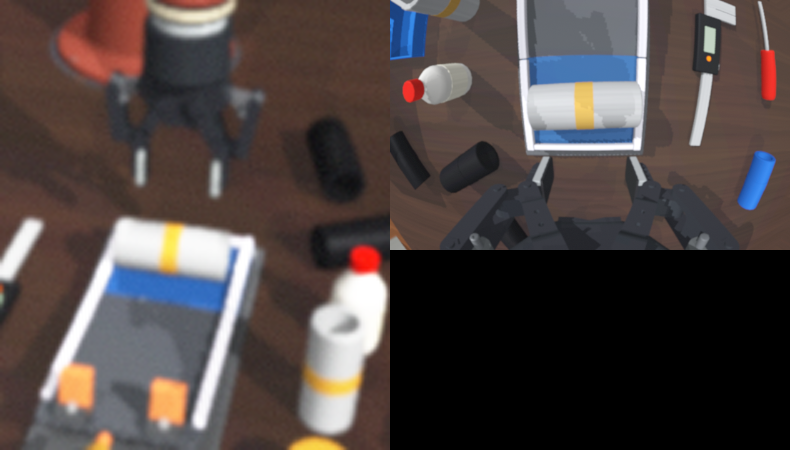

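The sleeve still lies in the tray. The fingers straddle the middle of its length, with pad tips at about (545,185) and (635,185) in the wrist view, behind and above it. Descending in steps.

Call:
jog_arm([
  [0,20,0,0,0,0],
  [0,15,0,0,0,0],
  [0,8,0,0,0,0],
  [0,5,0,0,0,0],
  [0,0,0,0,0,0],
  [0,0,0,0,0,0],
])

```text
t: 3.6
tool_pos: [0.4143, 0.128, 0.0342]
tool_rot: [-0.019, 2.211, -2.211]
contact_force: [0.1, 0.5, -0.0]
opening: 0.0601
```

```bash
python3 - <<'E'
from h import *
status()
w=ctrl.get_image("wrist");status();s=ctrl.get_image("scene")
status()
s=cv2.resize(s[140:240,300:400],None,fx=4,fy=4,interpolation=cv2.INTER_CUBIC)
w=w[100:400,120:520]
w=cv2.copyMakeBorder(w,0,100,0,0,cv2.BORDER_CONSTANT)
cv2.imwrite("pics/e.png",np.hstack([s,w])[:,:,::-1])
E
```

```text
t 3.6 fixframe mm [-88.1  -4.5  34.2] rot err (tool) [2.4000e-03 3.1358e+00 3.0000e-04] force fix [ 0.15  0.46 -0.  ] torque [ 0.06 -0.02  0.02] open 60.1
t 3.65 fixframe mm [-88.   -4.5  34.3] rot err (tool) [2.7000e-03 3.1358e+00 3.0000e-04] force fix [ 0.17  0.02 -0.55] torque [-0.03 -0.04 -0.01] open 60.1
t 3.7 fixframe mm [-88.1  -4.5  34.2] rot err (tool) [2.5000e-03 3.1358e+00 3.0000e-04] force fix [ 0.64 -0.47  0.41] torque [ 0.05  0.05 -0.01] open 59.9
```

View pics/e.png

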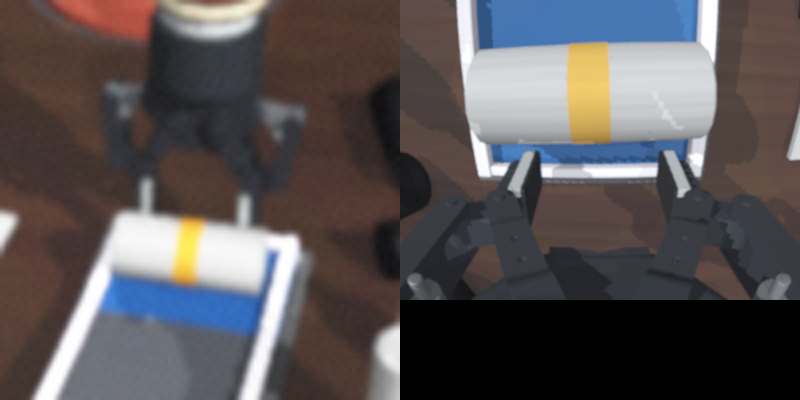

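Both pads sit behind the sleeve, above the lip and in front of nothing else; the sleeve has not moved. I'll lower 4 mm, correct the yaw by 6 mrad and start a slow approach.

Call:
jog_arm([
  [0,2,0,0,-0.006,0],
  [0,2,0,0,0,0],
  [-2,0,0,0,0,0],
  [-1,0,0,0,0,0],
  [-1,0,0,0,0,0],
  [-1,0,0,0,0,0],
  [-1,0,0,0,0,0],
  [-1,0,0,0,0,0],
  [-1,0,0,0,0,0],
  [-1,0,0,0,0,0],
  [-1,0,0,0,0,0],
  [-1,0,0,0,0,0],
])

```text
t: 4.9
tool_pos: [0.4246, 0.1282, 0.0293]
tool_rot: [-0.027, 2.209, -2.209]
contact_force: [-1.0, -0.5, 0.1]
opening: 0.06
```

Call:
jog_arm([
  [-1,0,0,0,0,0],
  [-1,0,0,0,0,0],
  [-1,0,0,0,0,0],
  [-1,0,0,0,0,0],
  [-1,0,0,0,0,0],
  [-1,0,0,0,0,0],
  [-1,0,0,0,0,0],
  [-1,0,0,0,0,0],
])

```text
t: 5.7
tool_pos: [0.4327, 0.1284, 0.0293]
tool_rot: [-0.027, 2.209, -2.209]
contact_force: [-0.7, -0.0, 1.0]
opening: 0.0603
```

```bash
python3 - <<'E'
from h import *
w=ctrl.get_image("wrist");status()
cv2.imwrite("pics/f.png",w[60:400,80:560,::-1])
E
```

```text
t 5.75 fixframe mm [-69.6  -4.6  29.3] rot err (tool) [-3.0000e-04 -3.1415e+00 -0.0000e+00] force fix [-0.4  -0.63  0.66] torque [ 0.01 -0.05 -0.  ] open 59.9
```

View pics/f.png

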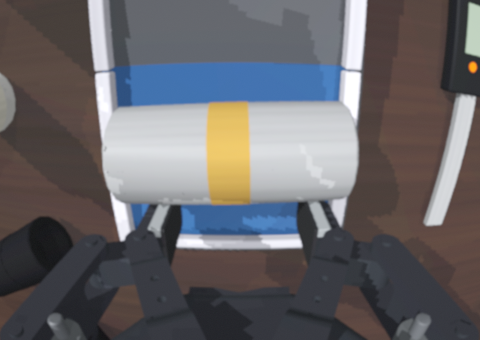

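Both pads now touch the sleeve's rear, around (165,210) and (318,210), and the sleeve is square and centred between the rails. Continuing slowly to the foot of the slope.

Call:
jog_arm([
  [-1,0,0,0,0,0],
  [-1,0,0,0,0,0],
  [-1.5,0,0,0,0,0],
  [-1.5,0,0,0,0,0],
  [-1.5,0,0,0,0,0],
  [-1.5,0,0,0,0,0],
  [-1.5,0,0,0,0,0],
  [-1.5,0,0,0,0,0],
  [-1.5,0,0,0,0,0],
  [-1.5,0,0,0,0,0],
  [-1.5,0,0,0,0,0],
  [-1.5,0,0,0,0,0],
])

```text
t: 6.95
tool_pos: [0.4497, 0.1288, 0.0293]
tool_rot: [-0.027, 2.209, -2.209]
contact_force: [-0.7, 0.8, 0.1]
opening: 0.06
```

Call:
jog_arm([
  [-1.5,0,0,0,0,0],
  [-1.5,0,0,0,0,0],
  [-1.5,0,0,0,0,0],
  [-1.5,0,0,0,0,0],
  [-1.5,0,0,0,0,0],
  [-1.5,0,0,0,0,0],
  [-1.5,0,0,0,0,0],
  [-1.5,0,0,0,0,0],
  [-1.5,0,0,0,0,0],
  [-1.5,0,0,0,0,0],
  [-1.5,0,0,0,0,0],
  [-1.5,0,0,0,0,0],
])

```text
t: 8.15
tool_pos: [0.4677, 0.1292, 0.0293]
tool_rot: [-0.027, 2.209, -2.209]
contact_force: [-0.4, -0.9, 0.4]
opening: 0.0599
```

```bash
python3 - <<'E'
from h import *
status()
E
```

```text
t 8.15 fixframe mm [-34.7  -4.6  29.3] rot err (tool) [ 0.     -3.1415 -0.    ] force fix [-0.46 -0.86  0.37] torque [0.04 0.05 0.  ] open 59.9
```

Call:
jog_arm([
  [-1.5,-0.2,0,0,0,0],
  [-1.5,-0.2,0,0,0,0],
  [-1.5,-0.2,0,0,0,0],
  [-1.5,-0.2,0,0,0,0],
  [-1.5,-0.2,0,0,0,0],
  [-1.5,-0.2,0,0,0,0],
  [-1.5,-0.2,0,0,0,0],
  [-1.5,-0.2,0,0,0,0],
  [-1.5,-0.2,0,0,0,0],
  [-1.5,-0.2,0,0,0,0],
  [-1.5,-0.2,0,0,0,0],
  [-1.5,-0.2,0,0,0,0],
])

```text
t: 9.35
tool_pos: [0.4857, 0.1297, 0.0317]
tool_rot: [-0.027, 2.209, -2.209]
contact_force: [-0.7, -0.8, 1.0]
opening: 0.06
```

Call:
jog_arm([
  [-1.5,-0.2,0,0,0,0],
  [-1.5,-0.2,0,0,0,0],
  [-1.5,-0.2,0,0,0,0],
  [-1.5,-0.2,0,0,0,0],
  [-1.5,-0.2,0,0,0,0],
  [-1.5,-0.2,0,0,0,0],
  [-1.5,-0.2,0,0,0,0],
  [-1.5,-0.2,0,0,0,0],
  [-1.5,-0.2,0,0,0,0],
  [-1.5,-0.2,0,0,0,0],
  [-1.5,-0.2,0,0,0,0],
  [-1.5,-0.2,0,0,0,0],
])

```text
t: 10.55
tool_pos: [0.5037, 0.1301, 0.0341]
tool_rot: [-0.027, 2.209, -2.209]
contact_force: [-0.1, 0.4, -0.0]
opening: 0.0597
```

Call:
jog_arm([
  [-1.5,-0.2,0,0,0,0],
  [-1.5,-0.2,0,0,0,0],
  [-1.5,-0.2,0,0,0,0],
  [-1.5,-0.2,0,0,0,0],
  [-1.5,-0.2,0,0,0,0],
  [-1.5,-0.2,0,0,0,0],
  [-1.5,-0.2,0,0,0,0],
  [-1.5,-0.2,0,0,0,0],
  [-1.5,-0.2,0,0,0,0],
  [-1.5,-0.2,0,0,0,0],
  [-1.5,-0.2,0,0,0,0],
  [-1.5,-0.2,0,0,0,0],
])

```text
t: 11.75
tool_pos: [0.5217, 0.1306, 0.0365]
tool_rot: [-0.027, 2.209, -2.209]
contact_force: [-1.6, -0.2, -0.2]
opening: 0.06
```

```bash
python3 - <<'E'
from h import *
w=ctrl.get_image("wrist");status()
cv2.imwrite("pics/g.png",w[60:400,80:560,::-1])
E
```

```text
t 11.8 fixframe mm [19.7 -4.5 36.7] rot err (tool) [-1.1000e-03 -3.1414e+00 -0.0000e+00] force fix [-0.85  0.27  0.37] torque [-0.02  0.1  -0.01] open 60.2
```

View pics/g.png

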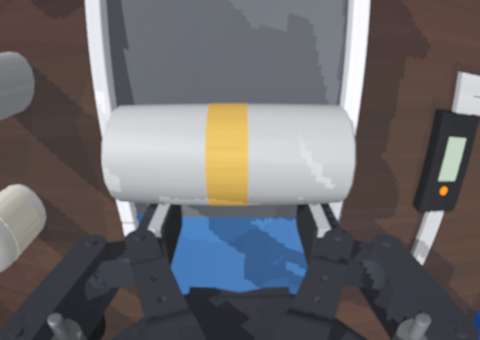

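The sleeve is on the slope, square against both pads at about (165,210) and (318,210). Continuing.

Call:
jog_arm([
  [-1.5,-0.2,0,0,0,0],
  [-1.5,-0.2,0,0,0,0],
  [-1.5,-0.2,0,0,0,0],
  [-1.5,-0.2,0,0,0,0],
  [-1.5,-0.2,0,0,0,0],
  [-1.5,-0.2,0,0,0,0],
  [-1.5,-0.2,0,0,0,0],
  [-1.5,-0.2,0,0,0,0],
  [-1.5,-0.2,0,0,0,0],
  [-1.5,-0.2,0,0,0,0],
  [-1.5,-0.2,0,0,0,0],
  [-1.5,-0.2,0,0,0,0],
])

```text
t: 13.0
tool_pos: [0.5397, 0.131, 0.0389]
tool_rot: [-0.027, 2.209, -2.209]
contact_force: [-1.7, -0.1, 1.3]
opening: 0.06
```

Call:
jog_arm([
  [-1.5,-0.2,0,0,0,0],
  [-1.5,-0.2,0,0,0,0],
  [-1.5,-0.2,0,0,0,0],
  [-1.5,-0.2,0,0,0,0],
  [-1.5,-0.2,0,0,0,0],
  [-1.5,-0.2,0,0,0,0],
  [-1.5,-0.2,0,0,0,0],
  [-1.5,-0.2,0,0,0,0],
  [-1.5,-0.2,0,0,0,0],
  [-1.5,-0.2,0,0,0,0],
  [-1.5,-0.2,0,0,0,0],
  [-1.5,-0.2,0,0,0,0],
])

```text
t: 14.2
tool_pos: [0.5577, 0.1315, 0.0413]
tool_rot: [-0.027, 2.209, -2.209]
contact_force: [-1.6, -0.9, -0.7]
opening: 0.0601
```

Call:
jog_arm([
  [-1.5,-0.2,0,0,0,0],
  [-1.5,-0.2,0,0,0,0],
  [-1.5,-0.2,0,0,0,0],
  [-1.5,-0.2,0,0,0,0],
  [-1.5,-0.2,0,0,0,0],
  [-1.5,-0.2,0,0,0,0],
  [-1.5,-0.2,0,0,0,0],
  [-1.5,-0.2,0,0,0,0],
  [-1.5,-0.2,0,0,0,0],
  [-1.5,-0.2,0,0,0,0],
  [-1.5,-0.2,0,0,0,0],
  [-1.5,-0.2,0,0,0,0],
])

```text
t: 15.4
tool_pos: [0.5757, 0.1319, 0.0437]
tool_rot: [-0.027, 2.209, -2.209]
contact_force: [-1.4, -0.2, 0.5]
opening: 0.0601
```

Call:
jog_arm([
  [-1.5,-0.2,0,0,0,0],
  [-1.5,-0.2,0,0,0,0],
  [-1.5,-0.2,0,0,0,0],
  [-1.5,-0.2,0,0,0,0],
  [-1.5,-0.2,0,0,0,0],
  [-1.5,-0.2,0,0,0,0],
  [-1.5,-0.2,0,0,0,0],
  [-1.5,-0.2,0,0,0,0],
  [-1.5,-0.2,0,0,0,0],
  [-1.5,-0.2,0,0,0,0],
])

```text
t: 16.4
tool_pos: [0.5907, 0.1323, 0.0457]
tool_rot: [-0.027, 2.209, -2.209]
contact_force: [-0.9, -0.1, 0.3]
opening: 0.0598
```

```bash
python3 - <<'E'
from h import *
w=ctrl.get_image("wrist");status()
cv2.imwrite("pics/h.png",w[60:400,80:560,::-1])
E
```

```text
t 16.45 fixframe mm [88.6 -4.6 45.8] rot err (tool) [-1.1000e-03 -3.1415e+00 -0.0000e+00] force fix [-0.13  0.68  0.14] torque [0.01 0.05 0.02] open 60.1
```

View pics/h.png

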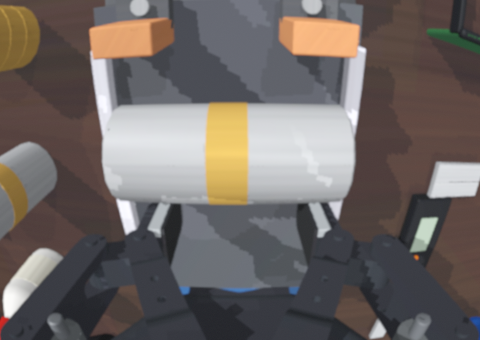

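The posts are ahead, with front edges at rows ≈50–57 and symmetric about the sleeve, and about 22 mm remain. I'll finish more slowly and watch the force.

Call:
jog_arm([
  [-1.5,-0.2,0,0,0,0],
  [-1.5,-0.2,0,0,0,0],
  [-1.5,-0.2,0,0,0,0],
  [-1.5,-0.2,0,0,0,0],
  [-1.5,-0.2,0,0,0,0],
  [-1.5,-0.2,0,0,0,0],
  [-1.5,-0.2,0,0,0,0],
  [-1.5,-0.2,0,0,0,0],
  [-1,-0.1,0,0,0,0],
  [-1,-0.1,0,0,0,0],
  [-1,-0.1,0,0,0,0],
  [-1,-0.1,0,0,0,0],
])

```text
t: 17.65
tool_pos: [0.6066, 0.1327, 0.0477]
tool_rot: [-0.027, 2.209, -2.209]
contact_force: [-2.2, 0.0, -0.5]
opening: 0.0596
```

Call:
jog_arm([
  [-0.7,-0.1,0,0,0,0],
  [-0.7,-0.1,0,0,0,0],
  [-0.7,-0.1,0,0,0,0],
  [-0.7,-0.1,0,0,0,0],
])

```text
t: 18.05
tool_pos: [0.6094, 0.1328, 0.0481]
tool_rot: [-0.027, 2.209, -2.209]
contact_force: [-1.8, -0.5, -0.3]
opening: 0.0599
```

Call:
jog_arm([
  [-0.5,-0.1,0,0,0,0],
  [-0.5,0,0,0,0,0],
  [-0.5,-0.1,0,0,0,0],
])

```text
t: 18.35
tool_pos: [0.6108, 0.1328, 0.0483]
tool_rot: [-0.028, 2.209, -2.209]
contact_force: [-0.4, 0.5, 0.2]
opening: 0.0599
```

Call:
jog_arm([
  [-0.5,-0.1,0,0,0,0],
  [-0.5,0,0,0,0,0],
  [-0.5,-0.1,0,0,0,0],
])

```text
t: 18.65
tool_pos: [0.6124, 0.1328, 0.0485]
tool_rot: [-0.028, 2.209, -2.209]
contact_force: [-0.4, 0.3, 0.4]
opening: 0.0601
```

Call:
jog_arm([
  [-0.5,-0.1,0,0,0,0],
  [-0.5,0,0,0,0,0],
])

```text
t: 18.85
tool_pos: [0.6134, 0.1329, 0.0486]
tool_rot: [-0.027, 2.209, -2.209]
contact_force: [-0.9, 0.1, 0.5]
opening: 0.0599
```

Call:
jog_arm([
  [-0.5,-0.1,0,0,0,0],
  [-0.5,0,0,0,0,0],
])

```text
t: 19.05
tool_pos: [0.6144, 0.1329, 0.0487]
tool_rot: [-0.027, 2.209, -2.209]
contact_force: [-1.4, -0.3, 1.4]
opening: 0.0598
```

Call:
jog_arm([
  [-0.5,-0.1,0,0,0,0],
  [-0.5,0,0,0,0,0],
])

```text
t: 19.25
tool_pos: [0.6148, 0.1329, 0.0487]
tool_rot: [-0.029, 2.21, -2.21]
contact_force: [-4.3, -0.2, 1.4]
opening: 0.0599
```

Call:
jog_arm([
  [-0.4,0,0,0,0,0],
  [-0.2,0,0,0,0,0],
])

```text
t: 19.45
tool_pos: [0.6147, 0.1329, 0.0483]
tool_rot: [-0.031, 2.21, -2.211]
contact_force: [-5.8, 0.7, 1.3]
opening: 0.06
```

Call:
jog_arm([
  [-0.3,0,0,0,0,0],
  [-0.2,0,0,0,0,0],
])

```text
t: 19.65
tool_pos: [0.6148, 0.1329, 0.0481]
tool_rot: [-0.032, 2.211, -2.211]
contact_force: [-7.8, 0.0, 2.7]
opening: 0.0602
```

Call:
jog_arm([
  [0,0,0,0,0,0],
  [0,0,0,0,0,0],
  [0,0,0,0,0,0],
])

```text
t: 19.95
tool_pos: [0.6148, 0.1329, 0.0481]
tool_rot: [-0.032, 2.211, -2.211]
contact_force: [-7.3, -1.4, 3.0]
opening: 0.0602
```

```bash
python3 - <<'E'
from h import *
w=ctrl.get_image("wrist");status()
s=ctrl.get_image("scene");status()
t=ctrl.get_image("top");cv2.imwrite("pics/top1.png",t[:,:,::-1])
print(np.round(ctrl.get_obs()["effort"],2));status()
w=cv2.resize(w[80:270,160:480],None,fx=2,fy=2)
s=cv2.resize(s[190:280,280:390],None,fx=3.5,fy=3.5,interpolation=cv2.INTER_CUBIC)
h=np.zeros((380,800,3),np.uint8);h[:w.shape[0],:w.shape[1]]=w
cv2.imwrite("pics/i.png",w[:,:,::-1])
cv2.imwrite("pics/is.png",s[:,:,::-1])
E
```

```text
t 20.0 fixframe mm [112.4  -4.5  48.1] rot err (tool) [ 6.5000e-03 -3.1415e+00  3.0000e-04] force fix [-6.69  0.3   1.86] torque [-0.02  0.98 -0.06] open 60.0
t 20.05 fixframe mm [112.4  -4.5  48.1] rot err (tool) [ 6.6000e-03 -3.1414e+00  2.0000e-04] force fix [-6.48 -0.54  1.86] torque [ 0.02  0.99 -0.08] open 60.3
[ -0.66 -42.49 -35.09  -0.1   -1.71  -0.06]
t 20.1 fixframe mm [112.4  -4.5  48.1] rot err (tool) [ 6.5000e-03 -3.1415e+00  3.0000e-04] force fix [-6.36  0.37  2.62] torque [-0.03  1.05 -0.12] open 60.1
```

View pics/i.png

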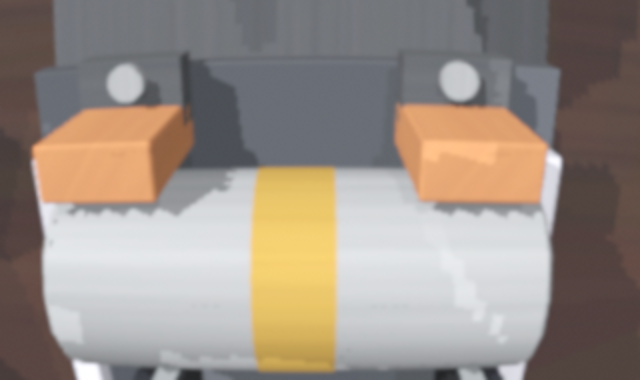

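The sleeve's front lies flat under both posts' faces (lower edges at row ≈200 on each side) with the brass band in the window. The force is steady at about 6.5 N against the posts, the yaw is unchanged and the yaw moment is near zero. Handing in.

```bash
python3 - <<'E'
from h import *
a=cv2.imread("pics/top0.png").astype(int);b=cv2.imread("pics/top1.png").astype(int)
d=np.abs(a-b).sum(2)
for n,(x,y) in dict(solvent=(231,208),spare=(235,171),bands=(237,138),caliper=(351,205),driver=(395,190),goggles=(363,135),tray=(185,174)).items():print(n,d[y-8:y+8,x-8:x+8].mean().round(1))
status();print(ctrl.finish_job())
E
```

```text
solvent 37.9
spare 49.6
bands 24.1
caliper 35.2
driver 11.7
goggles 2.0
tray 35.5
t 20.1 fixframe mm [112.4  -4.5  48.1] rot err (tool) [ 6.5000e-03 -3.1415e+00  3.0000e-04] force fix [-6.36  0.37  2.62] torque [-0.03  1.05 -0.12] open 60.1
the job is handed in; nothing more can be done
None
```

I pushed the sleeve slowly up the slope with two spread fingertips behind it, without gripping or lifting it. I handed the job in at 20.1 s with the sleeve pressed against both copper posts.

- **Final hold:** The press was steady at about 6.4 N for the last 0.4 s or so. The last wrist picture shows the sleeve's front along both post faces and the brass band in the window.
- **Squareness:** The tool's yaw stayed within about 0.1 mrad of the fixture's. The yaw moment was only about -0.1 N m, so both posts appear to carry load.
- **Disagreement:** First touch came about 1 mm beyond where my fit put it (tool at 112.4 mm rather than 111.2 mm), which is within the 2 mm calibration. The tool also pitched about 6 mrad under the press.
- **Inconclusive check:** My before/after top-view comparison of the bystanders showed only the goggles as clearly unchanged. The other patches differed, probably because of the arm's shadow or the arm hiding them. I did not view that after-picture, so I can't confirm from images that they stayed put. The arm passed well above them, and the force readings showed no contact other than with the sleeve.

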